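# Clamp the small sauce jar in the ratchet jar holder

## Robot

A 6-joint arm with a two-finger parallel gripper is mounted at the origin on the work surface. World frame = base frame: x ahead of the robot, y to its left, z up, the work surface at z = 0. Lengths are in m, angles in rad, forces in N, time in s.
With the tool pointing down it reaches from about 0.225 to 0.875 m from the base axis. Payload 3.4 kg.
Tool frame: the origin (TCP) lies at the very end of the fingers, on their centre line; the grasp point (between the pads) lies 19 mm behind it (grip_depth is the distance from the TCP to the grasp point, in m); x points along the fingers, z is the direction in which the jaws open and shut, and the axes are right-handed (so a half turn about x gives the same grasp; the last joint's range is limited). The gripper opens to 85 mm and grips with 20 to 120 N. Pads are 22 mm wide; open, the fingers measure 114 mm over their backs; the gripper's body (76 mm by 85 mm) begins 54 mm behind the grasp point. The pads swing forward as they close: fully open they stand 13 mm farther back than shut.
Start: joints at [-1.405, 0.276, 1.505, -0, 1.361, -0.121], TCP at [0.163, -0.552, 0.231] pointing down, gripper open.
Joint ranges: [-2.89, 2.89], [-0.75, 2.08], [0.22, 2.7], [-1.18, 4.32], [0.11, 2.71], [-2.7, 2.7]. Speed limits (rad/s): [2.57, 2.57, 3.14, 3.14, 3.14, 3.14].

## Interface

Orientations are given as a unit quaternion [w, x, y, z].
In Python, from rig import get_state, get_image, sign_off, grip_depth gives the robot as it stands. The module is installed in compiled form; this text tells all that it offers.
- The arm moves only by the tool arm_command, never from a script. Its argument "series" is a list of rows, each an object with "dp": the shift along the tool's x, y, z scaled (see below), a list of three; "angular": the turn, a rotation vector about the tool's x, y, z scaled (see below), a list of three; "gripper": the finger opening in mm, from 0 to 85.4. A call has exactly 8 rows; each row shifts and turns the pose as measured when the row begins, along the tool's axes as they then stand; what a row does not reach is not made up. The controller multiplies each number of a shift by 0.12 m and each number of a turn by 90 degrees. A row lasts 1/8 s, in which the tool goes at most 62.5 mm and 10.7 degrees, less where a joint would pass 70% of its speed; a pose out of reach is approached as far as the arm can. A call with a number of a shift or a turn outside -1 to 1 is refused whole. A call with a gripper value outside its range is refused whole. The fingers move at their own pace and stop on an object; "grip_force" is the grip in N (left out, the last holds). Time passes only in rows, so rows that do not move let the fingers close, or fill a call up. It gives the time, the measured TCP pose, the force and the opening at its end, in the units of the state.
- get_state(): the state, without advancing time (a new reading comes with each control period).
- get_image(name): name is "scene" or "top"; returns a dict with "image" (384x512x3 uint8, blue, green, red), "depth" (384x512 float32, m along the optical axis (not along the pixel's ray), 0 where there is no reading), "mtx" (3x3 intrinsics, pixels), "k1" (the pictures are not rectified: a ray, as slopes to the right and down, at radius r is drawn at 1 + k1 r^2 times it, then the intrinsics apply), "view" (4x4, takes a point from world to camera coordinates). Camera axes: x right, y up, looking along -z (the intrinsics and any distortion apply to the point x, -y, -z); pixel columns grow to the right and rows downward; lengths in m; the calibration is good to about 2 mm. A picture is of the moment at which its call begins.
- sign_off(): hands the job in, once; it reports no verdict.
The state is a dict: "clock": time; "qpos": joint angles; "qd": joint speeds; "effort": joint torques, N m; "position": TCP position; "ee_rot": TCP orientation; "contact_force": force on the tool from outside, world axes, zero at the start; "moment": the same for the moment, N m; "width": finger opening in m.
Only numpy, scipy, OpenCV 4.12 (cv2) and the standard library are available. Lean on these libraries where they do the work, as an engineer would, in place of code of your own. Each camera call takes 0.05 s, during which the arm holds its last target. There are 200 camera calls.

## Task

Stand the small sauce jar upright in the V-shaped rest of the jar clamp, then pump the clamp's hand lever, stroke by full stroke, until the sprung pad has met the jar and has been pushed in about half of its spring travel: one stroke more would crack the glass. Do not push the jaw or pad by hand, and leave the big jar and the cup where they are. Finish while still holding the lever squeezed fully forward, the jar gripped between pad and rest.

Things in the scene. Friction and masses are not known exactly. Their poses are not given: they have to be found in the camera images.
- jar: the small sauce jar, red-brown, steel screw cap: 56 mm across, 85 mm tall, straight-sided to 55 mm height; cap 50 mm across, the top 16 mm. About 0.24 kg (varies). Origin: centre of its underside, z up. Loose on the table.
- jar_big: the big sauce jar of the same look: 76 mm across, 125 mm tall, loose. Origin: centre of its underside. Must stay put.
- cup: white plastic cup, open, 68 mm across the rim, 90 mm tall, loose. Origin: centre of its underside. Must stay put.
- clamp: the jar clamp, fixed to the table: white laminate bed 100 mm (x) by 330 mm (y), 12 mm thick, mechanism on its centre line. Origin: underside of the bed, on the centre line, 17.5 mm to +y of its middle; z up. Its own +y is the clamping direction: from -y to +y come hand lever, fixed handle, toothed bar, jaw head with sprung pad, V rest (walls out to x = +-37 mm, up to z = 62 mm, open to -y).
- nest (a point): point on the bed's top, 85 mm to +y of the clamp's origin: where the centre of the small jar's underside lies when the jar touches both walls of the V rest.
- face: the pad's rubber face plate, 40 mm wide, 8 mm thick, 30 mm tall, at the front of two sprung rods on the jaw. Its origin moves with it along the clamp's y and reads as the clamp's origin shifted by (jaw - pad); its front surface lies 23 mm to +y of this origin, 25 to 55 mm above the table.
- jawhead: the jaw's grey head block behind the pad, 44 mm wide, 12 mm thick, 46 mm tall, carried by the toothed bar. Its origin reads as the clamp's origin shifted along the clamp's y by the joint jaw.
- jaw (a joint): travel of the jaw along the clamp's +y, m, 0 to 0.060. A brake holds it wherever it is (10 N); a full lever stroke moves it on by one tooth, 8 mm (the first stroke anything up to 11 mm); as the lever goes back it stays. At 0 the pad's front is 34 mm from a seated jar; it starts at 0.006 to 0.022.
- pad (a joint): how far the pad is pushed back into the jaw against its spring, in m: 0 free, 0.020 fully in; 0.5 N per mm. Half is 0.010; above 0.016 the jar counts as cracked. With full strokes it reads about 0.002 or 0.003 at the first touch, 0.010 after one stroke more, 0.018 after yet another.
- lever (a joint): angle of the hand lever, rad: 0 at rest, leaning 0.125 back (to -y); 0.25 squeezed fully forward (+y) to its stop. Hinged along the clamp's x, 18 mm above the table, 125 mm to -y of the clamp's origin. A spring returns it (2 N at the grip); forward it takes up to about 9 N. To catch the next tooth it must come back below 0.03.
- grip (a point): centre of the black T-grip, 130 mm from the lever's hinge (148 mm above the table); it moves 32 mm along the clamp's +y over a full stroke, almost level.
- post (a point): top centre of the clamp's fixed black handle, upright, 16 mm wide (clamp x), 14 mm thick (y), 165 mm above the table, 58 mm to -y of the clamp's origin, in front of the lever; 35 mm stay free between it and the lever's T-grip squeezed forward. It does not move.
- blade: the lever's upper part: a steel stem 14 mm wide and 10 mm thick with a black T-grip across its top, a round bar 18 mm thick and 50 mm long along the clamp's x, its axis 148 mm above the table. Origin at the lever's hinge, its own z along the stem. Take the T-grip from above with a finger before and one behind it, or push it from behind; a sideways pinch slips.

How it is judged:
On the way, in this order (a step that is already met when the one before it is completed fails the run):
1. the small jar stands upright in the clamp's V rest, let go (horizontal distance between jar and nest below 0.015 m and height (world z) of jar between 0.009 and 0.016 m and angle between jar's own z axis and vertical below 0.1 rad and contact force between the fingers and jar below 0.1 N), for 0.2 s.
2. the pad is pushed in by the jar (value of joint pad above 0.006 m and contact force between face and jar above 2 N), for 0.1 s.
At the end, for the whole second after the job is handed in: Through the last second the small jar stands upright (within 4 degrees) on the bed, its centre within 5 mm of the nest, pressed by the pad against the rest with more than 2 N, the pad pushed in by 6 to 14 mm; the gripper is not touching the jar but holds the lever squeezed past 0.20 of 0.25 rad (all of step 2 and horizontal distance between jar and nest below 0.005 m and height (world z) of jar between 0.009 and 0.016 m and angle between jar's own z axis and vertical below 0.07 rad and linear speed of jar below 0.02 m/s and value of joint pad below 0.014 m and contact force between clamp and jar above 2 N and contact force between the fingers and jar below 0.1 N and value of joint lever above 0.2 rad and contact force between the fingers and blade above 1 N); the arm keeps its last pose, push and grip.
It fails at once if the jar is cracked: the pad is pushed in more than 16 mm (value of joint pad above 0.016 m).
It fails at once if the jaw or pad is pushed by hand (more than 3 N) (contact force between the fingers and face above 3 N or contact force between the fingers and jawhead above 3 N).
It fails at once if the big jar or the cup is moved by more than 30 mm (distance of any of jar_big, cup from where it was at the start of the episode above 0.03 m).
It also fails if it takes over 58 s, if anything falls off the work surface, if the arm or the gripper's body presses on something with over 40 N, if the wrist force passes 120 N, or if a joint passes its speed limit or range.

## Working session

There is one attempt and no reset: what is moved stays moved. The work goes in short steps, Python scripts to look and compute and a tool call to move; the robot and the scene stay as the last step left them, time stands still between calls to the robot, and variables do not carry over. Pictures are saved under pics/ and viewed, about 8 in all and at most 12, crops included, and the job is handed in when it is done.

Besides the shell and the picture viewer there is one more tool, called after "Request:" as name([rows], argument=value, ...), one row to a line, values as JSON. arm_command: Moves the arm, as the interface text tells. Its arguments: {"type":"object","properties":{"series":{"type":"array","items":{"type":"object","properties":{"dp":{"type":"array","items":{"type":"number"}},"angular":{"type":"array","items":{"type":"number"}},"gripper":{"type":"number"}}}},"grip_force":{"type":"number"}},"required":["series"]}

```bash
mkdir -p pics; cat > h.py <<'E'
import numpy as np, cv2
from rig import get_state, get_image
def world(d):
    """HxWx3 world points (nan where no depth)"""
    h,w=d["depth"].shape; K=np.array(d["mtx"],float)
    u,v=np.meshgrid(np.arange(w),np.arange(h))
    p=np.stack([u,v],-1).reshape(-1,1,2).astype(np.float64)
    s=cv2.undistortPoints(p,K,np.array([d["k1"],0,0,0.])).reshape(h,w,2)
    z=np.where(d["depth"]>0,d["depth"],np.nan)
    c=np.stack([s[...,0]*z,-s[...,1]*z,-z],-1)
    V=np.linalg.inv(np.array(d["view"])); return c@V[:3,:3].T+V[:3,3]
E
python3 - <<'E'
from h import *
print(get_state()); import rig; print(rig.grip_depth)
a=[]
for n in("scene","top"):
    d=get_image(n); a.append(d["image"]); np.save(n+"_w.npy",world(d)); np.save(n+"_i.npy",d["image"]); print(n,d["mtx"],d["k1"],d["view"])
    cv2.imwrite(f"pics/{n}0.png",d["image"])
E
```

```text
{'clock': 0.0, 'qpos': array([-1.40499284e+00,  2.76598041e-01,  1.50614571e+00,  1.76972099e-05,
        1.36069292e+00, -1.20980143e-01]), 'qd': array([ 0.00095595, -0.00060066,  0.00154279, -0.00112553, -0.00121525,
       -0.00029724]), 'effort': array([ 5.91544904e-04, -4.16777623e+01, -2.45806468e+01, -7.30194733e-05,
        1.11208393e-02, -1.57485903e-05]), 'position': array([ 0.162573  , -0.55098464,  0.23043296]), 'ee_rot': array([ 0.56585095,  0.42387388,  0.56678493, -0.42296392]), 'contact_force': array([-0.12712665, -0.39832811, -0.37925747]), 'moment': array([-0.03674448,  0.02349581, -0.0414262 ]), 'width': 0.08539605386104086}
0.0187
scene [[354.09763077   0.         257.62589416]
 [  0.         354.09763077 194.53279126]
 [  0.           0.           1.        ]] -0.09549661397983497 [[ 0.28561818  0.95833876  0.00301269 -0.05269609]
 [-0.80279133  0.23754038  0.54690095  0.38055792]
 [ 0.52340074 -0.15862342  0.8371919  -1.25416935]
 [ 0.          0.          0.          1.        ]]
top [[388.1011494    0.         254.28054129]
 [  0.         388.1011494  194.45555248]
 [  0.           0.           1.        ]] -0.059829105851375616 [[-0.00438252 -0.99996706  0.00683229 -0.11974881]
 [ 0.98239026 -0.00302907  0.18681597 -0.53649692]
 [-0.18678912  0.00753071  0.98237117 -0.83954826]
 [ 0.          0.          0.          1.        ]]
```

View pics/scene0.png

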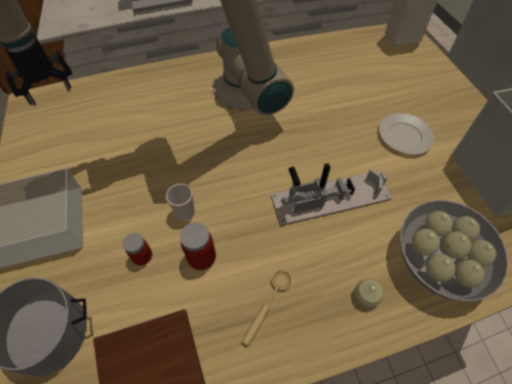

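View pics/top0.png

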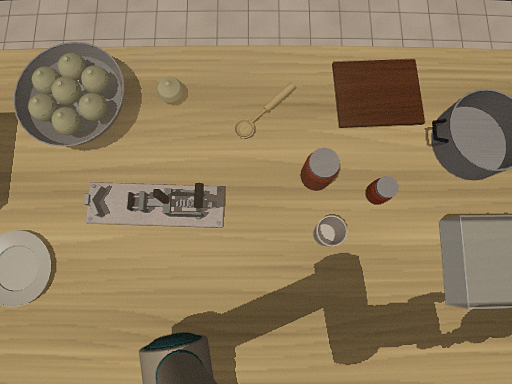

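The pictures show the small jar at top-view (383,190), the big jar at (321,168) and the cup at (330,231). The clamp bed runs from (85,205) to (225,205), with its V rest at the left end (world +y) and the lever at the right.

```bash
python3 - <<'E'
from h import *
for n in("top","scene"):
    W=np.load(n+"_w.npy");I=np.load(n+"_i.npy").astype(int);ok=np.isfinite(W[...,2])
    x,y,z=W[...,0],W[...,1],W[...,2]
    # caps and cup rim by height slabs
    def box(u0,u1,v0,v1):
        m=np.zeros(ok.shape,bool);m[v0:v1,u0:u1]=1;return m&ok
    R=dict(jar=(362,402,172,208),big=(298,345,145,192),cup=(312,352,212,250)) if n=="top" else dict(jar=(120,156,230,268),big=(178,218,220,272),cup=(162,198,180,222))
    for k,b in R.items():
        m=box(*b);zt={'jar':.085,'big':.125,'cup':.09}[k]
        s=m&(abs(z-zt)<.006); q=W[s]
        c,r=cv2.minEnclosingCircle(q[:,:2].astype(np.float32)) if len(q) else (None,None)
        print(n,k,s.sum(),np.median(q,0) if len(q) else None,c,r, 'table z',np.median(z[m&(z<.02)]))
    b=box(75,235,175,235) if n=="top" else box(262,400,160,230)
    g=b&(abs(z-.012)<.005)&((I.max(-1)-I.min(-1))<35)
    q=W[g][:,:2].astype(np.float32); rect=cv2.minAreaRect(q); print(n,'bed',g.sum(),rect,np.median(z[g]))
    a=np.percentile(q,[1,99],0);print(a)
    for lo,hi,nm in((.154,.175,'post'),(.135,.153,'tgrip'),(.05,.066,'Vtop/head')):
        q=W[b&(z>lo)&(z<hi)]; print(nm,len(q),np.median(q,0) if len(q) else'', q[:,:2].min(0),q[:,:2].max(0))
I=np.load("top_i.npy")[170:240,70:240];cv2.imwrite("pics/clamp.png",cv2.resize(I,None,fx=4.5,fy=4.5,interpolation=2))
E
```

```text
top jar 397 [ 0.54595082 -0.41796127  0.08537328] (0.5467319488525391, -0.41853615641593933) 0.02551371604204178 table z 0.0007048850132986839
top big 728 [ 0.59074596 -0.27114339  0.12543302] (0.5921566486358643, -0.2717636525630951) 0.03331374004483223 table z 0.00045332930935870763
top cup 152 [ 0.45082388 -0.29478715  0.0901572 ] (0.44901686906814575, -0.28842803835868835) 0.033912964165210724 table z 0.0013963116855515434
top bed 3633 ((0.520625114440918, 0.11597540229558945), (0.32969075441360474, 0.09993067383766174), 87.90577697753906) 0.01223841966697603
[[ 0.46838808 -0.04702226]
 [ 0.57226215  0.27686517]]
post 193 [ 0.51739123 -0.0046565   0.15632526] [ 0.49276041 -0.01494312] [0.54034871 0.08299487]
tgrip 90 [ 0.51450766 -0.00285631  0.15037797] [ 0.49157056 -0.01632601] [0.54106907 0.0812742 ]
Vtop/head 676 [0.51982643 0.13587605 0.0582104 ] [ 0.48849437 -0.02522276] [0.56083121 0.26884166]
scene jar 333 [ 0.54986514 -0.41879732  0.0863826 ] (0.5463974475860596, -0.4184665083885193) 0.026344452053308487 table z 0.0011837433271896791
scene big 611 [ 0.59558641 -0.27192907  0.12591785] (0.5927674770355225, -0.2732154428958893) 0.03392898663878441 table z 0.001149939311334447
scene cup 147 [ 0.44486065 -0.28886734  0.08973543] (0.44992494583129883, -0.28779545426368713) 0.0339939184486866 table z 0.0013929527942355135
scene bed 2030 ((0.522855281829834, 0.11498405039310455), (0.3287980258464813, 0.09921669960021973), 88.02765655517578) 0.013319854143403087
[[ 0.47306675 -0.04801532]
 [ 0.5746864   0.27228705]]
post 142 [ 0.52151548 -0.00436955  0.15719388] [ 0.49174975 -0.0160955 ] [0.54187943 0.08234732]
tgrip 74 [ 0.52651721 -0.00230929  0.14817432] [ 0.49276915 -0.01692339] [0.54212831 0.08185901]
Vtop/head 571 [0.52534944 0.07506863 0.0582728 ] [ 0.48997986 -0.02747606] [0.55986585 0.26725672]
```

View pics/clamp.png

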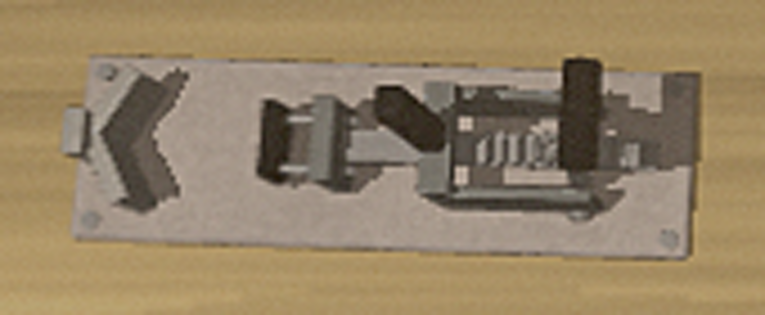

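```bash
cat >> h.py <<'E'
from scipy.spatial.transform import Rotation as Rn
C=np.array([.5218,.1155]); YAW=np.deg2rad(-2.05)
U=np.array([-np.sin(YAW),np.cos(YAW)]); O=C+.0175*U
def pt(d): return O+d*U
def need(x,y,z,ang=-92.05):
    """remaining shift / turn in tool axes and command units; ang = world angle of tool z, tool down"""
    s=get_state(); w,a,b,c=s["ee_rot"]; R=Rn.from_quat([a,b,c,w]).as_matrix()
    t=np.deg2rad(ang); Z=np.array([np.cos(t),np.sin(t),0]); X=np.array([0,0,-1.]); T=np.stack([X,np.cross(Z,X),Z],1)
    print("t",round(s["clock"],2),"pos",s["position"].round(4),"F",s["contact_force"].round(1),"w",round(s["width"],4))
    print("dp",(R.T@(np.array([x,y,z])-s["position"])/.12).round(3),"ang",np.rad2deg(Rn.from_matrix(R.T@T).as_rotvec())/90)
E
python3 -c "
from h import *
print(pt(.085),pt(-.125),pt(-.058))"
```

```text
[0.52546659 0.2179344 ] [0.51795455 0.0080688 ] [0.52035125 0.07502592]
```

Request:
arm_command([
  {"dp": [0.11,0.4,0],"angular": [0.102,0,0],"gripper": 85},
  {"dp": [0.11,0.4,0],"angular": [0.102,0,0],"gripper": 85},
  {"dp": [0.05,0.4,-0.15],"angular": [0,0,0],"gripper": 85},
  {"dp": [0.05,0.4,-0.15],"angular": [0,0,0],"gripper": 85},
  {"dp": [0.05,0.4,-0.15],"angular": [0,0,0],"gripper": 85},
  {"dp": [0.05,0.4,-0.15],"angular": [0,0,0],"gripper": 85},
  {"dp": [0.05,0.4,-0.15],"angular": [0,0,0],"gripper": 85},
  {"dp": [0.05,0.4,-0.15],"angular": [0,0,0],"gripper": 85},
])

```text
clock: 1.1
position: [0.5556, -0.4356, 0.1617]
ee_rot: [-0.484, -0.513, -0.489, 0.513]
contact_force: [0.0, -0.3, -0.9]
width: 0.0851
```

```bash
python3 -c "
from h import *
need(.5465,-.4185,.057)"
```

```text
t 1.1 pos [ 0.5556 -0.4356  0.1617] F [ 0.  -0.3 -0.9] w 0.0851
dp [ 0.874 -0.079 -0.135] ang [-0.01067694 -0.00239802  0.00365322]
```

Request:
arm_command([
  {"dp": [0,-0.08,-0.135],"angular": [-0.01,-0.002,0.004],"gripper": 85},
  {"dp": [0,0,0],"angular": [0,0,0],"gripper": 85},
  {"dp": [0.25,0,0],"angular": [0,0,0],"gripper": 85},
  {"dp": [0.25,0,0],"angular": [0,0,0],"gripper": 85},
  {"dp": [0.2,0,0],"angular": [0,0,0],"gripper": 85},
  {"dp": [0.12,0,0],"angular": [0,0,0],"gripper": 85},
  {"dp": [0,0,0],"angular": [0,0,0],"gripper": 85},
  {"dp": [0,0,0],"angular": [0,0,0],"gripper": 85},
], grip_force=40)

```text
clock: 2.1
position: [0.5509, -0.4217, 0.059]
ee_rot: [0.492, 0.509, 0.489, -0.509]
contact_force: [0.2, -0.3, 1.4]
width: 0.0852
```

```bash
python3 -c "
from h import *
need(.5465,-.4185,.057)"
```

```text
t 2.1 pos [ 0.5509 -0.4217  0.059 ] F [ 0.2 -0.3  1.4] w 0.0852
dp [ 0.017 -0.038 -0.025] ang [-0.00048545  0.00123385 -0.00228826]
```

Request:
arm_command([
  {"dp": [0.015,-0.04,-0.025],"angular": [0,0,0],"gripper": 85},
  {"dp": [0,-0.01,-0.005],"angular": [0,0,0],"gripper": 85},
  {"dp": [0,0,0],"angular": [0,0,0],"gripper": 45},
  {"dp": [0,0,0],"angular": [0,0,0],"gripper": 45},
  {"dp": [0,0,0],"angular": [0,0,0],"gripper": 45},
  {"dp": [0,0,0],"angular": [0,0,0],"gripper": 45},
  {"dp": [0,0,0],"angular": [0,0,0],"gripper": 45},
  {"dp": [0,0,0],"angular": [0,0,0],"gripper": 45},
], grip_force=40)

```text
clock: 3.1
position: [0.5459, -0.4189, 0.0604]
ee_rot: [0.494, 0.509, 0.487, -0.509]
contact_force: [-0.6, -0.3, 0.7]
width: 0.0484
```

```bash
python3 -c "
from h import *
need(.5465,-.4185,.057)"
```

```text
t 3.1 pos [ 0.5459 -0.4189  0.0604] F [-0.6 -0.3  0.7] w 0.0484
dp [ 0.028  0.005 -0.003] ang [-0.00037446  0.00361463 -0.00482627]
```

Request:
arm_command([
  {"dp": [-0.2,0,0],"angular": [0,0,0],"gripper": 45},
  {"dp": [-0.4,0,0],"angular": [0,0,0],"gripper": 45},
  {"dp": [-0.4,0,0],"angular": [0,0,0],"gripper": 45},
  {"dp": [-0.4,0,0],"angular": [0,0,0],"gripper": 45},
  {"dp": [-0.2,0,-0.2],"angular": [0,0,0],"gripper": 45},
  {"dp": [0,0,-0.35],"angular": [0,0,0],"gripper": 45},
  {"dp": [0,0,-0.35],"angular": [0,0,0],"gripper": 45},
  {"dp": [0,0,-0.35],"angular": [0,0,0],"gripper": 45},
])

```text
clock: 4.1
position: [0.5482, -0.2652, 0.2502]
ee_rot: [0.488, 0.511, 0.491, -0.51]
contact_force: [-0.1, 0.1, -3.1]
width: 0.0486
```

```bash
python3 -c "
from h import *
need(*pt(.082),.24)
d=get_image('scene');cv2.imwrite('pics/c.png',d['image'])"
```

```text
t 4.1 pos [ 0.5482 -0.2652  0.2502] F [-0.1  0.1 -3.1] w 0.0486
dp [ 0.101 -0.357 -3.99 ] ang [-0.00381063 -0.00245764  0.00159711]
```

View pics/c.png

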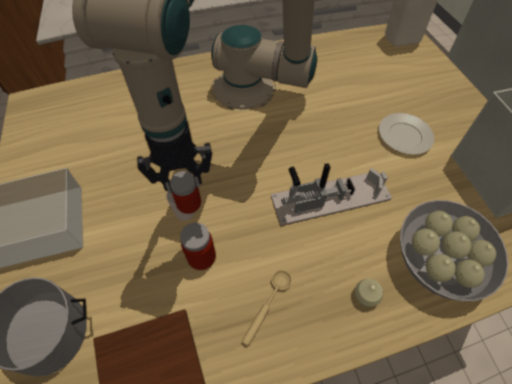

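The jar hangs upright from the gripper at (185,195), and the big jar at (198,246) hasn't moved. I'll carry it on.

Request:
arm_command([
  {"dp": [0,-0.05,-0.45],"angular": [0,0,0],"gripper": 45},
  {"dp": [0,-0.05,-0.5],"angular": [0,0,0],"gripper": 45},
  {"dp": [0,-0.05,-0.5],"angular": [0,0,0],"gripper": 45},
  {"dp": [0,-0.05,-0.5],"angular": [0,0,0],"gripper": 45},
  {"dp": [0,-0.05,-0.5],"angular": [0,0,0],"gripper": 45},
  {"dp": [0,-0.05,-0.5],"angular": [0,0,0],"gripper": 45},
  {"dp": [0,-0.05,-0.5],"angular": [0,0,0],"gripper": 45},
  {"dp": [0,0,-0.3],"angular": [0,0,0],"gripper": 45},
])

```text
clock: 5.15
position: [0.5201, 0.2051, 0.2504]
ee_rot: [0.484, 0.511, 0.495, -0.51]
contact_force: [1.2, -0.6, -2.2]
width: 0.0484
```

```bash
python3 -c "
from h import *
need(*pt(.082),.073)"
```

```text
t 5.15 pos [0.5201 0.2051 0.2504] F [ 1.2 -0.6 -2.2] w 0.0484
dp [ 1.478  0.057 -0.065] ang [-0.0036253  -0.00824257  0.00700284]
```

Request:
arm_command([
  {"dp": [0,0.05,-0.05],"angular": [-0.003,-0.008,0.007],"gripper": 45},
  {"dp": [0,0,0],"angular": [0,0,0],"gripper": 45},
  {"dp": [0.3,0,0],"angular": [0,0,0],"gripper": 45},
  {"dp": [0.4,0,0],"angular": [0,0,0],"gripper": 45},
  {"dp": [0.3,0,0],"angular": [0,0,0],"gripper": 45},
  {"dp": [0.2,0,0],"angular": [0,0,0],"gripper": 45},
  {"dp": [0,0,0],"angular": [0,0,0],"gripper": 45},
  {"dp": [0,0,0],"angular": [0,0,0],"gripper": 45},
])

```text
clock: 6.15
position: [0.5275, 0.2032, 0.1022]
ee_rot: [-0.491, -0.509, -0.488, 0.512]
contact_force: [0.7, -0.1, -1.7]
width: 0.0487
```

```bash
python3 -c "
from h import *
need(*pt(.082),.073)
W=world(get_image('top'));q=W[np.isfinite(W[...,2])]
r=(q[:,:2]-O);a=r@U;b=r@[U[1],-U[0]];z=q[:,2]
m=(abs(b)<.018)&(a>.0)&(a<.06)&(z>.045)&(z<.06)
print(len(a[m]),np.percentile(a[m],[0,5,50,95,100]))
h,e=np.histogram(a[m],np.arange(0,.062,.003));print(h)
"
```

```text
t 6.15 pos [0.5275 0.2032 0.1022] F [ 0.7 -0.1 -1.7] w 0.0487
dp [ 0.243 -0.022 -0.098] ang [-0.00334552  0.00339548  0.00043274]
117 [0.00149721 0.00649048 0.03133329 0.04781536 0.05215032]
[ 2  3  3  1  0  1  0  0  9 28 22 17  0  4 15  6  4  2  0  0]
```

Request:
arm_command([
  {"dp": [0,-0.02,-0.1],"angular": [-0.003,0.003,0],"gripper": 45},
  {"dp": [0,0,0],"angular": [0,0,0],"gripper": 45},
  {"dp": [0.08,0,0],"angular": [0,0,0],"gripper": 45},
  {"dp": [0.08,0,0],"angular": [0,0,0],"gripper": 45},
  {"dp": [0.03,0,0],"angular": [0,0,0],"gripper": 45},
  {"dp": [0,0,0],"angular": [0,0,0],"gripper": 45},
  {"dp": [0,0,0],"angular": [0,0,0],"gripper": 45},
  {"dp": [0,0,0],"angular": [0,0,0],"gripper": 45},
])

```text
clock: 7.2
position: [0.5268, 0.2166, 0.0803]
ee_rot: [0.492, 0.51, 0.49, -0.508]
contact_force: [-0.1, 0.1, -2.2]
width: 0.0482
```

```bash
python3 -c "
from h import *
need(*pt(.082),.073)"
```

```text
t 7.2 pos [0.5268 0.2166 0.0803] F [-0.1  0.1 -2.2] w 0.0482
dp [ 0.061 -0.012  0.014] ang [ 0.00034586 -0.00043453 -0.00230173]
```

Request:
arm_command([
  {"dp": [0.03,-0.012,0.014],"angular": [0,0,0],"gripper": 45},
  {"dp": [0.03,0,0],"angular": [0,0,0],"gripper": 45},
  {"dp": [0.02,0,0],"angular": [0,0,0],"gripper": 45},
  {"dp": [0,0,0],"angular": [0,0,0],"gripper": 45},
  {"dp": [0,0,0],"angular": [0,0,0],"gripper": 45},
  {"dp": [0,0,0],"angular": [0,0,0],"gripper": 45},
  {"dp": [0,0,0],"angular": [0,0,0],"gripper": 45},
  {"dp": [0,0,0],"angular": [0,0,0],"gripper": 45},
])

```text
clock: 8.2
position: [0.5261, 0.2151, 0.0723]
ee_rot: [0.492, 0.511, 0.49, -0.507]
contact_force: [-0.6, 0.2, -0.4]
width: 0.0484
```

```bash
python3 -c "
from h import *
need(*pt(.082),.073)"
```

```text
t 8.2 pos [0.5261 0.2151 0.0723] F [-0.6  0.2 -0.4] w 0.0484
dp [-0.006 -0.006  0.001] ang [ 0.00029731 -0.00091602 -0.00387604]
```

Request:
arm_command([
  {"dp": [0,0,0],"angular": [0,0,0],"gripper": 60},
  {"dp": [0,0,0],"angular": [0,0,0],"gripper": 70},
  {"dp": [0,0,0],"angular": [0,0,0],"gripper": 70},
  {"dp": [0,0,0],"angular": [0,0,0],"gripper": 70},
  {"dp": [-0.2,0,0],"angular": [0,0,0],"gripper": 70},
  {"dp": [-0.4,0,0],"angular": [0,0,0],"gripper": 70},
  {"dp": [-0.4,0,0],"angular": [0,0,0],"gripper": 70},
  {"dp": [-0.3,0,0.2],"angular": [0,0,0],"gripper": 70},
])

```text
clock: 9.2
position: [0.523, 0.1912, 0.2294]
ee_rot: [-0.492, -0.508, -0.492, 0.508]
contact_force: [0.0, -0.8, -0.7]
width: 0.07
```

```bash
cat >> h.py <<'E'
def clampview(fn=None):
    for n in("top","scene"):
        d=get_image(n);W=world(d);q=W[np.isfinite(W[...,2])]
        r=q[:,:2]-O;a=r@U;b=r@[U[1],-U[0]];z=q[:,2]
        m=(abs(b)<.018)&(a>.0)&(a<.075)&(z>.051)&(z<.059)
        h,e=np.histogram(a[m],np.arange(0,.076,.003));print(n,"pad/head hist",h)
        m=(abs(b)<.035)&(a>.04)&(a<.13)&(abs(z-.097)<.005)
        if m.sum()>20: c,rr=cv2.minEnclosingCircle(np.stack([a[m],b[m]],1).astype(np.float32));print("cap along,across,r",np.round(c,4),round(rr,4),"z",np.median(z[m]).round(4))
        m=(abs(b)<.03)&(a<-.08)&(a>-.17)&(z>.145)&(z<.162)
        if m.sum(): print("tgrip along",np.percentile(a[m],[5,50,95]).round(4),m.sum())
        if fn:cv2.imwrite(f"pics/{fn}_{n}.png",d["image"])
E
python3 -c "
from h import *
clampview('p');h=pt(-.141);need(*h,.22)"
```

```text
top pad/head hist [ 0  0  0  1  0  0  0  0  4 20 21 15  0  0  0  0  0  3  8  5  3  0  0  0
  0]
cap along,across,r [0.0823 0.0014] 0.0254 z 0.097
tgrip along [-0.1485 -0.1413 -0.1326] 219
scene pad/head hist [ 0  0  0  0  0  0  0  0  3 11 10  5  0  0  0  0  0  7  7  4  0  0  0  0
  0]
cap along,across,r [0.0819 0.0021] 0.0258 z 0.0985
tgrip along [-0.1492 -0.1429 -0.1347] 141
t 9.3 pos [0.525  0.1894 0.2321] F [ 0.6 -0.2 -0.2] w 0.0703
dp [ 0.101 -0.004  1.645] ang [-5.60836175e-04  9.68532754e-06 -4.37648925e-03]
```

```bash
python3 -c "
from h import *
a=cv2.imread('pics/p_top.png')[170:240,70:240];b=cv2.imread('pics/p_scene.png')[155:235,262:402]
cv2.imwrite('pics/p2.png',np.vstack([cv2.resize(a,(700,288),interpolation=2),cv2.resize(b,(525,300),interpolation=2).copy() if 0 else cv2.resize(b,(700,300),interpolation=2)]))
W=np.load('top_w.npy');q=W[np.isfinite(W[...,2])];r=q[:,:2]-O;a=r@U;b=r@[U[1],-U[0]];z=q[:,2]
m=(abs(b)<.02)&(a>-.02)&(a<.075)&(z>.03)
for k in np.arange(-.02,.075,.004):
  s=m&(a>=k)&(a<k+.004); print(round(k,3),s.sum(),np.percentile(z[s],[5,50,95]).round(3) if s.sum() else '')
"
```

```text
-0.02 12 [0.042 0.045 0.046]
-0.016 11 [0.041 0.044 0.046]
-0.012 17 [0.041 0.043 0.046]
-0.008 18 [0.041 0.043 0.045]
-0.004 77 [0.034 0.054 0.063]
0.0 30 [0.06  0.062 0.064]
0.004 28 [0.06  0.063 0.064]
0.008 8 [0.058 0.062 0.063]
0.012 3 [0.044 0.044 0.045]
0.016 10 [0.041 0.042 0.045]
0.02 11 [0.039 0.042 0.045]
0.024 45 [0.038 0.046 0.055]
0.028 36 [0.044 0.055 0.057]
0.032 24 [0.052 0.055 0.057]
0.036 1 [0.051 0.051 0.051]
0.04 0 
0.044 0 
0.048 0 
0.052 0 
0.056 0 
0.06 0 
0.064 0 
0.068 0 
0.072 0
```

View pics/p2.png

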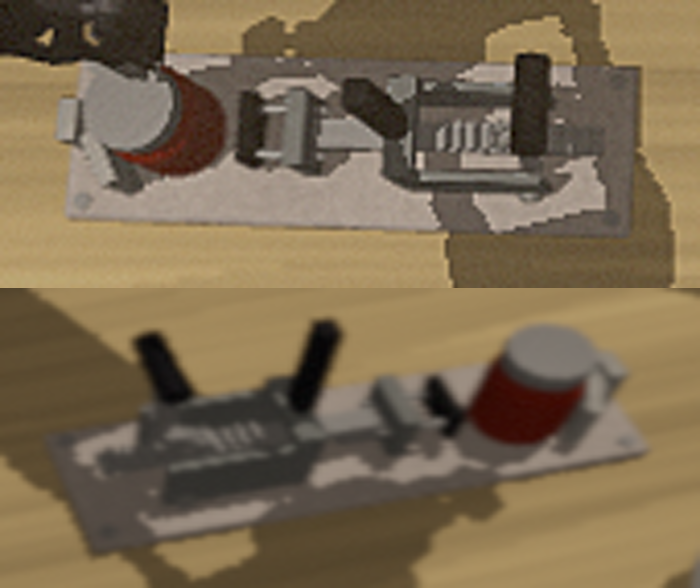

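Step 1 looks good: the jar stands upright in the rest, with its cap about 3 mm short of the nest. The pad front is about 36 mm along, so the jaw is at roughly 0.013. Next I move over the lever.

Request:
arm_command([
  {"dp": [0,0,0.3],"angular": [0,0,0],"gripper": 60},
  {"dp": [0.02,0,0.4],"angular": [0,0,0],"gripper": 55},
  {"dp": [0.02,0,0.4],"angular": [0,0,0],"gripper": 55},
  {"dp": [0.02,0,0.35],"angular": [0,0,0],"gripper": 55},
  {"dp": [0,0,0.15],"angular": [0,0,0],"gripper": 55},
  {"dp": [0,0,0],"angular": [0,0,0],"gripper": 55},
  {"dp": [0,0,0],"angular": [0,0,0],"gripper": 55},
  {"dp": [0,0,0],"angular": [0,0,0],"gripper": 55},
])

```text
clock: 10.3
position: [0.5159, -0.004, 0.2188]
ee_rot: [0.49, 0.51, 0.492, -0.507]
contact_force: [-0.0, 1.2, -0.3]
width: 0.0552
```

```bash
python3 -c "
from h import *
h=pt(-.141);need(*h,.131)"
```

```text
t 10.3 pos [ 0.5159 -0.004   0.2188] F [-0.   1.2 -0.3] w 0.0552
dp [0.732 0.013 0.035] ang [ 0.00042214 -0.0028221  -0.00040349]
```

Request:
arm_command([
  {"dp": [0.1,0.015,0.035],"angular": [0,0,0],"gripper": 55},
  {"dp": [0.25,0,0.01],"angular": [0,0,0],"gripper": 55},
  {"dp": [0.2,0,0],"angular": [0,0,0],"gripper": 55},
  {"dp": [0.13,0,0],"angular": [0,0,0],"gripper": 55},
  {"dp": [0.02,0,0],"angular": [0,0,0],"gripper": 55},
  {"dp": [0,0,0],"angular": [0,0,0],"gripper": 55},
  {"dp": [0,0,0],"angular": [0,0,0],"gripper": 55},
  {"dp": [0,0,0],"angular": [0,0,0],"gripper": 55},
])

```text
clock: 11.3
position: [0.5187, -0.0066, 0.1309]
ee_rot: [0.492, 0.509, 0.493, -0.506]
contact_force: [-0.1, -1.0, -0.6]
width: 0.0549
```

```bash
python3 -c "
from h import *
h=pt(-.141);need(*h,.131)"
```

```text
t 11.3 pos [ 0.5187 -0.0066  0.1309] F [-0.1 -1.  -0.6] w 0.0549
dp [-0.001 -0.011  0.012] ang [ 0.00403383 -0.00287644 -0.00161144]
```

Request:
arm_command([
  {"dp": [0,-0.01,0.012],"angular": [0,0,0],"gripper": 40},
  {"dp": [0,0,0],"angular": [0,0,0],"gripper": 15},
  {"dp": [0,0,0],"angular": [0,0,0],"gripper": 15},
  {"dp": [0,0,0],"angular": [0,0,0],"gripper": 15},
  {"dp": [0,0,0],"angular": [0,0,0],"gripper": 15},
  {"dp": [0,0,0],"angular": [0,0,0],"gripper": 15},
  {"dp": [0,0,0],"angular": [0,0,0],"gripper": 15},
  {"dp": [0,0,0],"angular": [0,0,0],"gripper": 15},
], grip_force=25)

```text
clock: 12.3
position: [0.5179, -0.0071, 0.1319]
ee_rot: [0.492, 0.51, 0.493, -0.505]
contact_force: [0.2, 2.6, 0.5]
width: 0.0167
```

```bash
python3 -c "
from h import *
h=pt(-.141);need(*h,.131)"
```

```text
t 12.3 pos [ 0.5179 -0.0071  0.1319] F [0.2 2.6 0.5] w 0.0167
dp [ 0.007 -0.004  0.007] ang [ 0.00353847 -0.00406193 -0.00293242]
```

Request:
arm_command([
  {"dp": [0,0,-0.07],"angular": [0,0,0],"gripper": 15},
  {"dp": [0,0,-0.07],"angular": [0,0,0],"gripper": 15},
  {"dp": [0,0,-0.07],"angular": [0,0,0],"gripper": 15},
  {"dp": [0,0,-0.06],"angular": [0,0,0],"gripper": 15},
  {"dp": [0,0,-0.03],"angular": [0,0,0],"gripper": 15},
  {"dp": [0,0,-0.02],"angular": [0,0,0],"gripper": 15},
  {"dp": [0,0,-0.02],"angular": [0,0,0],"gripper": 15},
  {"dp": [0,0,-0.02],"angular": [0,0,0],"gripper": 15},
])

```text
clock: 13.3
position: [0.5187, 0.0148, 0.1336]
ee_rot: [-0.507, -0.495, -0.483, 0.515]
contact_force: [-0.2, -6.9, 0.9]
width: 0.0169
```

```bash
cat >> h.py <<'E'
def pad():
    s=get_state();p=s["position"];print("t",s["clock"],"tcp along",round((p[:2]-O)@U,4),"across",round((p[:2]-O)@[U[1],-U[0]],4),"z",p[2].round(4),"F",s["contact_force"].round(1),"w",s["width"].round(4))
    for n in("top","scene"):
        d=get_image(n);W=world(d);q=W[np.isfinite(W[...,2])]
        r=q[:,:2]-O;a=r@U;b=r@[U[1],-U[0]];z=q[:,2]
        hd=a[(abs(b)<.02)&(a>-.03)&(a<.08)&(z>.0585)&(z<.067)]
        fc=a[(abs(b)<.019)&(a>.02)&(a<.07)&(z>.051)&(z<.0585)]
        print(n,"head",np.percentile(hd,[5,50,95]).round(4) if len(hd) else '',len(hd),"face",np.histogram(fc,np.arange(.02,.072,.002))[0])
        m=(abs(b)<.035)&(a>.04)&(a<.13)&(abs(z-.097)<.005)
        if m.sum()>20: c,rr=cv2.minEnclosingCircle(np.stack([a[m],b[m]],1).astype(np.float32));print("  cap",np.round(c,4),round(rr,4))
        cv2.imwrite(f"pics/s{s['clock']:.1f}_{n}.png",d["image"])
E
python3 -c "
from h import *
pad()"
```

```text
Traceback (most recent call last):
  File "h.py", line 34, in pad
    s=get_state();p=s["position"];print("t",s["clock"],"tcp along",round((p[:2]-O)@U,4),"across",round((p[:2]-O)@[U[1],-U[0]],4),"z",p[2].round(4),"F",s["contact_force"].round(1),"w",s["width"].round(4))
                                                                                                                                                                                       ^^^^^^^^^^^^^^^^
AttributeError: 'float' object has no attribute 'round'
```

```bash
sed -i 's/s\["width"\].round(4)/round(s["width"],4)/' h.py; python3 -c "
from h import *
need(*pt(-.109),.131);pad()"
```

```text
t 13.3 pos [0.5187 0.0148 0.1336] F [-0.2 -6.9  0.9] w 0.0169
dp [ 0.018 -0.003 -0.078] ang [ 0.01043457  0.02765332 -0.00302621]
t 13.3 tcp along -0.1182 across 0.0005 z 0.1336 F [-0.2 -6.9  0.9] w 0.0169
top head [0.0066 0.0132 0.0626] 75 face [ 0  0  0  0  0 13 13 16 12  9  1  0  0  0  0  0  1 11  4  3  2  1  1  0
  0]
  cap [0.082  0.0017] 0.0255
scene head [0.0011 0.0078 0.058 ] 77 face [ 0  0  0  0  0  9 10  9  7  1  0  0  0  0  0  1  3  6  3  2  0  0  0  0
  0]
  cap [0.0819 0.0023] 0.027
```

Request:
arm_command([
  {"dp": [0.005,0,-0.05],"angular": [0,0.015,0],"gripper": 15},
  {"dp": [0.005,0,-0.05],"angular": [0,0.015,0],"gripper": 15},
  {"dp": [0,0,-0.05],"angular": [0,0.01,0],"gripper": 15},
  {"dp": [0,0,-0.05],"angular": [0,0.01,0],"gripper": 15},
  {"dp": [0,0,-0.05],"angular": [0,0.01,0],"gripper": 15},
  {"dp": [0,0,-0.05],"angular": [0,0,0],"gripper": 15},
  {"dp": [0,0,-0.05],"angular": [0,0,0],"gripper": 15},
  {"dp": [0,0,-0.05],"angular": [0,0,0],"gripper": 15},
])

```text
clock: 14.4
position: [0.5189, 0.0252, 0.1337]
ee_rot: [-0.507, -0.495, -0.491, 0.507]
contact_force: [-0.3, -16.2, -0.2]
width: 0.0174
```

```bash
python3 -c "
from h import *
need(*pt(-.109),.131);pad()"
```

```text
t 14.4 pos [0.5189 0.0252 0.1337] F [ -0.3 -16.2  -0.2] w 0.0174
dp [ 0.023 -0.003  0.009] ang [ 0.02029731  0.01782077 -0.00210949]
t 14.4 tcp along -0.1079 across 0.0004 z 0.1337 F [ -0.3 -16.2  -0.2] w 0.0174
top head [0.0148 0.0557 0.0637] 41 face [ 0  0  0  0  0  0  1 12 12 14 12 11  0  0  0  0  2  9  4  4  1  1  0  0
  0]
  cap [0.0818 0.0019] 0.0252
scene head [0.0046 0.0115 0.059 ] 81 face [ 0  0  0  0  0  0  2 15  9  7  9  1  0  0  0  0  8  3  4  2  0  0  0  0
  0]
  cap [0.0825 0.002 ] 0.0264
```

Stroke 1 reached the lever stop at 16 N and moved the pad front to about 0.0435. Returning the lever.

Request:
arm_command([
  {"dp": [0.01,0,0.06],"angular": [0.01,0.01,0],"gripper": 15},
  {"dp": [0.01,0,0.07],"angular": [0.01,0.01,0],"gripper": 15},
  {"dp": [0,0,0.07],"angular": [0,0,0],"gripper": 15},
  {"dp": [0,0,0.06],"angular": [0,0,0],"gripper": 15},
  {"dp": [0,0,0.04],"angular": [0,0,0],"gripper": 15},
  {"dp": [0,0,0.01],"angular": [0,0,0],"gripper": 15},
  {"dp": [0,0,0.01],"angular": [0,0,0],"gripper": 15},
  {"dp": [0,0,0],"angular": [0,0,0],"gripper": 15},
])

```text
clock: 15.5
position: [0.518, -0.007, 0.1338]
ee_rot: [0.487, 0.515, 0.494, -0.504]
contact_force: [-0.5, 2.9, 1.0]
width: 0.0172
```

```bash
python3 -c "
from h import *
need(*pt(-.141),.131);pad()"
```

```text
t 15.5 pos [ 0.518  -0.007   0.1338] F [-0.5  2.9  1. ] w 0.0172
dp [ 0.023 -0.005  0.008] ang [-0.00166992 -0.0112565  -0.00270935]
t 15.5 tcp along -0.1401 across 0.0006 z 0.1338 F [-0.5  2.9  1. ] w 0.0172
top head [0.0055 0.0123 0.0593] 127 face [ 0  0  0  0  0  0  0 16 13 17 11 10  0  0  0  0  1 10  5  3  1  1  0  0
  0]
  cap [0.081  0.0013] 0.025
scene head [0.0042 0.0115 0.0564] 80 face [ 0  0  0  0  0  0  2 13  7 10  7  1  0  0  0  0  5  5  4  2  1  0  0  0
  0]
  cap [0.0819 0.0026] 0.027
```

Request:
arm_command([
  {"dp": [0.01,0,-0.08],"angular": [0,0,0],"gripper": 15},
  {"dp": [0.01,0,-0.08],"angular": [0,0,0],"gripper": 15},
  {"dp": [0,0,-0.08],"angular": [0,0.01,0],"gripper": 15},
  {"dp": [0,0,-0.08],"angular": [0,0.01,0],"gripper": 15},
  {"dp": [0,0,-0.08],"angular": [0,0.01,0],"gripper": 15},
  {"dp": [0,0,-0.06],"angular": [0,0,0],"gripper": 15},
  {"dp": [0,0,-0.05],"angular": [0,0,0],"gripper": 15},
  {"dp": [0,0,-0.05],"angular": [0,0,0],"gripper": 15},
])

```text
clock: 16.6
position: [0.5192, 0.0253, 0.1347]
ee_rot: [-0.498, -0.504, -0.491, 0.507]
contact_force: [-2.1, -16.2, 2.2]
width: 0.0172
```

```bash
python3 -c "
from h import *
need(*pt(-.108),.131);pad()"
```

```text
t 16.6 pos [0.5192 0.0253 0.1347] F [ -2.1 -16.2   2.2] w 0.0172
dp [ 0.031 -0.005  0.002] ang [ 0.0091239   0.00652688 -0.0023563 ]
t 16.6 tcp along -0.1077 across 0.0006 z 0.1347 F [ -2.1 -16.2   2.2] w 0.0172
top head [0.0132 0.0194 0.06  ] 109 face [ 0  0  0  0  0  0  0  0  0  0  0 16 10 16 14  6  1 11  2  3  1  1  0  0
  0]
  cap [0.0819 0.0018] 0.0252
scene head [0.0125 0.0192 0.0587] 80 face [ 0  0  0  0  0  0  0  0  0  0  0 15 11  7  4  4  2  5  5  1  0  0  0  0
  0]
  cap [0.0818 0.0025] 0.0263
```

Stroke 2: the pad front is at about 0.0515 and the head moved on by 8 mm. Returning, then stroke 3.

Request:
arm_command([
  {"dp": [0.01,0,0.06],"angular": [0.01,0,0],"gripper": 15},
  {"dp": [0.01,0,0.07],"angular": [0,0,0],"gripper": 15},
  {"dp": [0,0,0.07],"angular": [0,0,0],"gripper": 15},
  {"dp": [0,0,0.06],"angular": [0,0,0],"gripper": 15},
  {"dp": [0,0,0.04],"angular": [0,0,0],"gripper": 15},
  {"dp": [0,0,0.01],"angular": [0,0,0],"gripper": 15},
  {"dp": [0,0,0.01],"angular": [0,0,0],"gripper": 15},
  {"dp": [0,0,0],"angular": [0,0,0],"gripper": 15},
])

```text
clock: 17.7
position: [0.5182, -0.0072, 0.1348]
ee_rot: [0.489, 0.513, 0.49, -0.508]
contact_force: [-1.1, 2.1, 1.9]
width: 0.0173
```

```bash
python3 -c "
from h import *
need(*pt(-.141),.131)"
```

```text
t 17.7 pos [ 0.5182 -0.0072  0.1348] F [-1.1  2.1  1.9] w 0.0173
dp [ 0.031 -0.007  0.007] ang [-0.00410205 -0.00377973 -0.0031312 ]
```

Request:
arm_command([
  {"dp": [0.01,0,-0.08],"angular": [0,0,0],"gripper": 15},
  {"dp": [0.01,0,-0.08],"angular": [0,0,0],"gripper": 15},
  {"dp": [0.01,0,-0.08],"angular": [0,0.01,0],"gripper": 15},
  {"dp": [0,0,-0.08],"angular": [0,0.01,0],"gripper": 15},
  {"dp": [0,0,-0.08],"angular": [0,0.01,0],"gripper": 15},
  {"dp": [0,0,-0.06],"angular": [0,0,0],"gripper": 15},
  {"dp": [0,0,-0.05],"angular": [0,0,0],"gripper": 15},
  {"dp": [0,0,-0.05],"angular": [0,0,0],"gripper": 15},
])

```text
clock: 18.7
position: [0.5193, 0.0251, 0.135]
ee_rot: [-0.5, -0.502, -0.488, 0.511]
contact_force: [-1.3, -12.8, 2.0]
width: 0.0168
```

```bash
python3 -c "
from h import *
need(*pt(-.108),.131);pad()"
```

```text
t 18.7 pos [0.5193 0.0251 0.135 ] F [ -1.3 -12.8   2. ] w 0.0168
dp [ 0.033 -0.006 -0.   ] ang [ 0.00679825  0.01336556 -0.00245225]
t 18.7 tcp along -0.108 across 0.0007 z 0.135 F [ -1.3 -12.8   2. ] w 0.0168
top head [0.0201 0.0267 0.0624] 121 face [ 9  1  0  0  0  0  0  0  0  0  0  0  0 11 14 15 14  8  5  5  4  2  1  0
  0]
  cap [0.084  0.0018] 0.0254
scene head [0.0205 0.0266 0.0625] 76 face [10  4  0  0  0  0  0  0  0  0  0  0  0 13 11  4  8  9  3  1  2  0  0  0
  0]
  cap [0.0844 0.0005] 0.0267
```

Stroke 3: the jar has seated (cap at 0.084) and the pad has just met it, pushed in about 2–3 mm. One more full stroke, then hold.

Request:
arm_command([
  {"dp": [0.01,0,0.06],"angular": [0.01,0,0],"gripper": 15},
  {"dp": [0.01,0,0.07],"angular": [0,0.005,0],"gripper": 15},
  {"dp": [0,0,0.07],"angular": [0,0,0],"gripper": 15},
  {"dp": [0,0,0.06],"angular": [0,0,0],"gripper": 15},
  {"dp": [0,0,0.04],"angular": [0,0,0],"gripper": 15},
  {"dp": [0,0,0.01],"angular": [0,0,0],"gripper": 15},
  {"dp": [0,0,0.01],"angular": [0,0,0],"gripper": 15},
  {"dp": [0,0,0],"angular": [0,0,0],"gripper": 15},
])

```text
clock: 19.8
position: [0.5183, -0.0072, 0.135]
ee_rot: [0.489, 0.513, 0.488, -0.509]
contact_force: [-0.9, 1.2, 2.4]
width: 0.0172
```

```bash
python3 -c "
from h import *
need(*pt(-.141),.131);pad()"
```

```text
t 19.8 pos [ 0.5183 -0.0072  0.135 ] F [-0.9  1.2  2.4] w 0.0172
dp [ 0.034 -0.008  0.006] ang [-0.00628651 -0.00225049 -0.00315945]
t 19.8 tcp along -0.1402 across 0.0009 z 0.135 F [-0.9  1.2  2.4] w 0.0172
top head [0.02   0.0273 0.0625] 124 face [10  0  0  0  0  0  0  0  0  0  0  0  0  4 20 12 13 10  6  5  4  0  3  1
  0]
  cap [0.0842 0.0015] 0.025
scene head [0.0206 0.0272 0.0603] 72 face [15  0  0  0  0  0  0  0  0  0  0  0  0  5 13 11  6  7  2  4  1  2  0  0
  0]
  cap [0.0847 0.0025] 0.0264
```

Request:
arm_command([
  {"dp": [0.01,0,-0.08],"angular": [0,0,0],"gripper": 15},
  {"dp": [0.01,0,-0.08],"angular": [0,0,0],"gripper": 15},
  {"dp": [0.01,0,-0.08],"angular": [0,0.01,0],"gripper": 15},
  {"dp": [0,0,-0.08],"angular": [0,0.01,0],"gripper": 15},
  {"dp": [0,0,-0.08],"angular": [0,0.01,0],"gripper": 15},
  {"dp": [0,0,-0.06],"angular": [0,0,0],"gripper": 15},
  {"dp": [0,0,-0.05],"angular": [0,0,0],"gripper": 15},
  {"dp": [0,0,-0.05],"angular": [0,0,0],"gripper": 15},
])

```text
clock: 20.9
position: [0.5194, 0.0229, 0.1356]
ee_rot: [-0.501, -0.501, -0.485, 0.513]
contact_force: [-2.7, -9.9, 3.0]
width: 0.017
```

```bash
python3 -c "
from h import *
need(*pt(-.108),.131);pad()"; ls pics
```

```text
t 20.9 pos [0.5194 0.0229 0.1356] F [-2.7 -9.9  3. ] w 0.017
dp [ 0.038 -0.008 -0.019] ang [ 0.00447267  0.01765307 -0.0026029 ]
t 20.9 tcp along -0.1101 across 0.0009 z 0.1356 F [-2.7 -9.9  3. ] w 0.017
top head [0.0262 0.0332 0.0635] 123 face [ 0  0 10  9  0  0  0  0  0  0  0  0  0  3 18 17 14  9 11  5  4  2  1  0
  0]
  cap [0.0843 0.0017] 0.0251
scene head [0.0267 0.033  0.0594] 71 face [0 0 1 5 7 0 0 0 0 0 0 0 0 9 9 9 8 9 2 6 2 1 0 0 0]
  cap [0.0841 0.001 ] 0.0265
c.png
clamp.png
p2.png
p_scene.png
p_top.png
s13.3_scene.png
s13.3_top.png
s14.4_scene.png
s14.4_top.png
s15.5_scene.png
s15.5_top.png
s16.6_scene.png
s16.6_top.png
s18.7_scene.png
s18.7_top.png
s19.8_scene.png
s19.8_top.png
s20.9_scene.png
s20.9_top.png
scene0.png
top0.png
```

About 2 mm short of the stop, so I finish the stroke.

Request:
arm_command([
  {"dp": [0.005,0,-0.05],"angular": [0,0.01,0],"gripper": 15},
  {"dp": [0.005,0,-0.05],"angular": [0,0.01,0],"gripper": 15},
  {"dp": [0,0,-0.06],"angular": [0,0,0],"gripper": 15},
  {"dp": [0,0,-0.06],"angular": [0,0,0],"gripper": 15},
  {"dp": [0,0,-0.06],"angular": [0,0,0],"gripper": 15},
  {"dp": [0,0,-0.06],"angular": [0,0,0],"gripper": 15},
  {"dp": [0,0,-0.06],"angular": [0,0,0],"gripper": 15},
  {"dp": [0,0,-0.06],"angular": [0,0,0],"gripper": 15},
])

```text
clock: 22.0
position: [0.5192, 0.0243, 0.1352]
ee_rot: [-0.522, -0.476, -0.471, 0.529]
contact_force: [-2.0, -17.2, 4.6]
width: 0.0167
```

```bash
python3 -c "
from h import *
need(*pt(-.108),.131);pad()
import glob
n=get_state()['clock']
a=get_image('top')['image'];b=get_image('scene')['image']
cv2.imwrite('pics/fin.png',np.vstack([cv2.resize(a[170:240,70:240],(700,288),interpolation=2),cv2.resize(b[155:235,262:402],(700,300),interpolation=2)]))"
```

```text
t 22.0 pos [0.5192 0.0243 0.1352] F [ -2.  -17.2   4.6] w 0.0167
dp [ 0.034 -0.006 -0.01 ] ang [0.01469381 0.06643296 0.00021994]
t 22.0 tcp along -0.1088 across 0.0007 z 0.1352 F [ -2.  -17.2   4.6] w 0.0167
top head [0.0261 0.0277 0.0286] 9 face [ 0  0  0 16  0  0  0  0  0  0  0  0  0  0  0  0  0  0  0  0  0  0  0  0
  0]
  cap [0.0838 0.0022] 0.0258
scene head [0.0271 0.0338 0.0607] 70 face [ 0  0  1  3  7  0  0  0  0  0  0  0  0  8 12 11  6  7  5  4  1  2  0  0
  0]
  cap [0.0848 0.0023] 0.0265
```

View pics/fin.png

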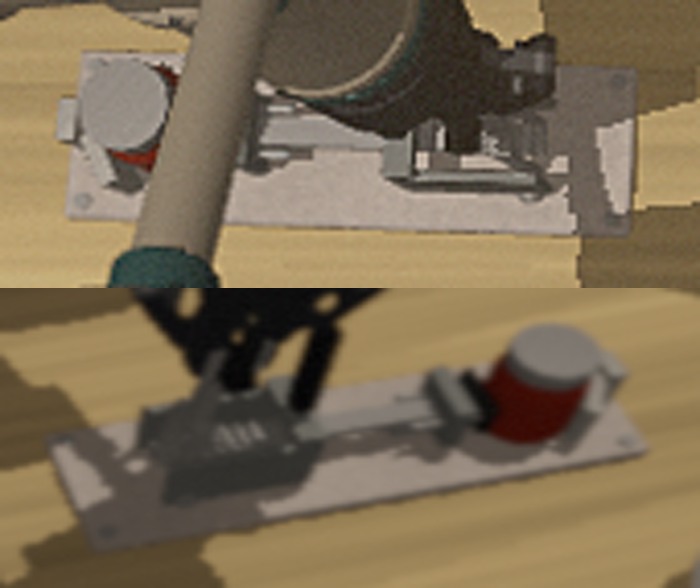

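```bash
python3 -c "
from h import *
s=get_state();print(s['qpos'].round(3),s['qd'].round(3),s['effort'].round(1),s['moment'].round(2),s['contact_force'].round(1))
a=cv2.imread('pics/s20.9_top.png');b=cv2.imread('pics/s22.0_top.png')
cv2.imwrite('pics/cmp.png',np.hstack([cv2.resize(a[100:384,0:300],None,fx=1.3,fy=1.3),cv2.resize(b[100:384,0:300],None,fx=1.3,fy=1.3)]))"
```

```text
[-0.014  0.276  1.766 -0.117  1.104  1.622] [-0.002  0.001 -0.     0.002 -0.001 -0.001] [  9.2 -36.5 -21.    4.7  -0.8  -0.2] [-2.58  0.22 -0.25] [ -2.  -17.2   4.7]
```

View pics/cmp.png

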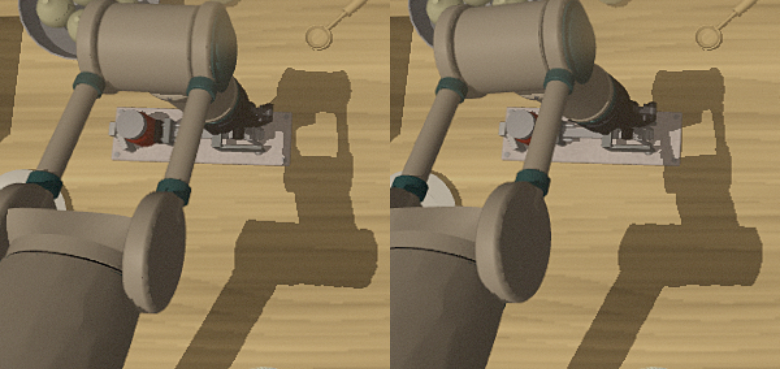

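```bash
python3 -c "
from h import *
s=get_state(); w,a,b,c=s['ee_rot']; R=Rn.from_quat([a,b,c,w]).as_matrix()
print('tool x',R[:,0].round(3)); g=s['position']-.0187*R[:,0]; print('grasp along',(g[:2]-O)@U,'z',g[2])
for n in ('scene',):
    d=get_image(n);W=world(d);q=W[np.isfinite(W[...,2])];r=q[:,:2]-O;al=r@U;b=r@[U[1],-U[0]];z=q[:,2]
    for zz in (.06,.08,.1,.12):
        m=(abs(b)<.012)&(al>-.15)&(al<-.09)&(abs(z-zz)<.008);print(zz,m.sum(),np.percentile(al[m],[10,50,90]).round(4) if m.sum() else '')
    m=(abs(b)<.03)&(al>.01)&(al<.06)&(z>.03)&(z<.067)
"
```

```text
tool x [-0.003 -0.104 -0.995]
grasp along -0.10681932161957385 z 0.15378654707498282
0.06 16 [-0.1204 -0.0999 -0.0967]
0.08 29 [-0.1229 -0.1211 -0.1122]
0.1 20 [-0.1201 -0.1183 -0.1111]
0.12 19 [-0.1176 -0.1151 -0.1097]
```

The checks agree: the grasp point has travelled about 33 mm, the stem leans about 0.15 rad forward so the lever is at its stop, and the arm is still. I'm handing in now.

```bash
python3 -c "
import rig; print(rig.sign_off())"
```

```text
the job is handed in; nothing more can be done
None
```

I stood the small jar in the V rest and pumped the lever four full strokes. I handed the job in at 22 s with the lever still held squeezed. `sign_off` gives no verdict, so the result rests on my own checks.

| Check at hand-in | Reading |
|---|---|
| Jar position | Cap centre about 1–2 mm from the nest; upright and at bed height |
| Pad | Pushed in about 9–10 mm, estimated from the jaw head advancing about 7 mm after first touch at 2–3 mm |
| Lever | At its stop: grip moved about 33 mm, lever leaning forward about 0.15 rad, hand force about 17 N |
| Big jar and cup | Not touched, but I did not measure them again after the carry |

- **Lever stroke 4:** it stopped about 2 mm short at first, so I completed it with a second push.
- **Tool tilt:** that push left the tool tilted about 6°. TCP position alone read 1 mm short of the earlier stop position, but the grasp point, corrected for the tilt, agrees with the stop.
- **Jaw reading:** the head reads about 1 mm less than a full 8 mm tooth, which is within camera accuracy.

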